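# Roll the caps home

### The arm

A 6-joint arm with a two-finger parallel gripper is mounted at the origin on a cart in front of the work surface, level with it; the furniture and walls round the work are solid. World frame = base frame: x ahead of the robot, y to its left, z up, the work surface at z = 0. Lengths are in m, angles in rad, forces in N, time in s.
With the tool pointing down it reaches from about 0.3 to 0.775 m from the base axis. Payload 14.6 kg.
Tool frame: the origin (TCP) lies at the centre of the arm's flange, where the gripper is bolted on; the fingertips stand 199 mm ahead of it and the grasp point (between the pads) lies ctrl.tcp_to_grasp ahead of it (ctrl.tcp_to_grasp is the distance from the TCP to the grasp point, in m); z points along the fingers, y is the line along which they close (so a half turn about z gives the same grasp; the last joint's range is limited). The gripper opens to 94 mm and grips with 3 to 60 N. Pads are 16 mm wide; open, the fingers measure 119 mm over their backs; the gripper's body (75 mm by 177 mm) begins 78 mm behind the grasp point.
Start: joints at [1.033, 0.3, 1.521, -0, 1.321, -0.067], TCP at [0.249, 0.49, 0.405] pointing down, gripper open.
Joint ranges: [-3.03, 3.03], [-0.79, 2.21], [0.23, 2.52], [-1.04, 4.18], [0, 3.07], [-2.55, 2.55]. Speed limits (rad/s): [2.22, 2.22, 2.57, 3.14, 3.14, 3.14].

### API

Orientations are given as [roll, pitch, yaw] about the fixed x, y, z axes, in that order (R = Rz(yaw) Ry(pitch) Rx(roll)).
In Python, from station import ctrl gives the robot as it stands. The module is installed in compiled form; this text tells all that it offers.
- The arm moves only by the shell command python3 -m jog 'ROWS' [OPENING] [FORCE]. ROWS is JSON, a list of rows, each a list of 6 numbers: the shift along the tool's x, y, z in cm, then the turn, a rotation vector about the tool's x, y, z in rad. In form: [[tx, ty, tz, ax, ay, az], ...]. A call has 1 to 8 rows; each row is the pose to reach, as a shift and turn from the pose commanded when the call began, along the tool's axes at that moment; what a row does not reach only later rows make up. A row lasts 1/10 s, in which the tool goes at most 50 mm and 8.59 degrees, less where a joint would pass 70% of its speed; a pose out of reach is approached as far as the arm can. A call with a gripper value outside its range is refused whole. OPENING is the opening in per cent of the stroke, from 0 (shut) to 100 (fully open), set as the call begins (- or left out, the last holds). The fingers move at their own pace and stop on an object; FORCE is the grip in N (left out, the last holds). Time passes only in rows, so rows that repeat a pose let the fingers close. It gives the time, the measured TCP pose, the force, the opening and the grip force at its end, in the units of the state.
- ctrl.get_obs(): the state, without advancing time (a new reading comes with each control period).
- ctrl.camera(name): name is "side" or "top" or "wrist"; returns a dict with "img" (480x640x3 uint8, blue, green, red), "intrinsics" (3x3 intrinsics, pixels), "k1" (the pictures are not rectified: a ray, as slopes to the right and down, at radius r is drawn at 1 + k1 r^2 times it, then the intrinsics apply), "R" (3x3) and "t" (3): a world point X has camera coordinates R X + t. Camera axes: x right, y down, z forward; pixel columns grow to the right and rows downward; lengths in m; the calibration is good to about 2 mm. A picture is of the moment at which its call begins. There is no depth.
- ctrl.hand_in(): hands the job in; it is judged then, once.
The state is a dict: "time_s": time; "qpos": joint angles; "joint_vel": joint speeds; "tau": joint torques, N m; "ee_pos": TCP position; "eef_rot": TCP orientation; "force": force on the tool from outside, world axes, zero at the start; "moment": the same for the moment, N m; "grip_width": finger opening in m; "grip_force": force on a finger pad.
Only numpy, scipy, OpenCV 4.12 (cv2) and the standard library are available. Lean on these libraries where they do the work, as an engineer would, in place of code of your own. Each camera call takes 0.05 s, during which the arm holds its last target. There are 200 camera calls.

### The job

Seat the three rows of tube caps in the capping dock: with the fingers closed as a flat palm on top of the roller, roll it out of its parking groove over the rows to the far stop, bearing down firmly enough that each row goes fully home but gently, since the tubes are glass. Then roll it back into its parking groove and leave it at rest there. Keep the roller down in the dock, do not press the caps with the fingers themselves, and do not disturb the other things on the worktop.

Things in the scene. Friction and masses are not known exactly. Their poses are not given: they have to be found in the camera images.
- dock: Fixed capping dock: grey base plate 137 x 132 x 8 mm with aluminium stops and a white tube rack let in. Origin on the worktop under it, z up; the roller travels along the dock's x (+x: parking groove to far stop). Home stop at x -80 to -74.5 mm, top z 50. Side cheeks at y = 54 to 60 mm either side, top z 44, guide the roller's ends.
- parking_groove (a point): Middle of the parking groove at the level of its lands (dock x -50, z 34 mm); axes as the dock's. The groove is 10 mm wide along x, open upward; the lands either side reach to dock x = -36 mm. The parked roller's axis stands 19.3 mm above this point.
- track (a point): Where the rack begins: dock x -35, z 34 mm. From here to dock x = 41 mm the roller runs on the rack's two level side rails (41 to 52 mm either side of the middle), which lie 0 to 2.5 mm higher than the lands and this point: the step differs from rack to rack, is not reported and must be felt.
- far_stop (a point): Top edge of the far stop's face, dock x 41.5, z 50 mm; the stop is 11.5 mm thick. Before it the rails have a second groove, 10 mm wide, dock x 15 to 25 mm: there the roller settles at dock x = 20 mm, up to the stop.
- roller: Loose black rubber-sleeved roller, 40 mm diameter, 100 mm long, 0.35 kg; gives a little. Origin at its centre, y along its length; x, z turn as it rolls. Parked at dock x -50, axis z 53.3 mm. A palm on it moves twice as far as it: one stroke of a 30 mm palm rolls it about 25 mm, then lift and start again. Over 35 N from the robot breaks tubes: set down at 15 mm/s or less; 12 to 18 N seats a row.
- caps_1 (a joint): First row of caps from the parking groove: grey strip 8 mm wide along x, 76 mm along y, centred at dock x = -25 mm. In m: 0 = proud, top 3.5 mm above the rails; 0.003 = fully home, top 0.5 mm above them. Goes down only under load, against about 8 N of dry friction (more than the roller's weight), and stays.
- caps_2 (a joint): Second row of caps, same as the first, centred at dock x = -11 mm.
- caps_3 (a joint): Third row of caps, same as the first, centred at dock x = 3 mm.
- vial_a: Bystander: small clear screw-cap vial, 24 x 24 x 52 mm, origin under its centre.
- vial_b: Bystander: another small screw-cap vial with a blue cap and yellowish contents, 24 x 24 x 52 mm, origin under its centre.
- timer: Bystander: lab timer lying flat, 60 x 62 x 19 mm, origin under its centre.
- small_cup: Bystander: small clear cup, 47 mm wide, 36 mm high, origin under its centre.
- forceps: Bystander: steel tweezers lying flat, 16 x 123 x 5 mm, origin under the centre.
- packet: Bystander: small flat packet, 34 x 85 x 18 mm, origin under its centre.
Not all that is in view belongs to the job. There is more than one size of the roller; the job needs the larger.

How it is judged:
By the outcome, as a careful person would: the job done as asked, in the order asked, and still so for the second after the job is handed in, with the robot touching nothing.
It also fails if it takes over 72 s, if anything falls off the work surface, if the arm or the gripper's body presses on something with over 40 N, if the wrist force passes 120 N, or if a joint passes its speed limit or range.

## Working session

There is one attempt and no reset: what is moved stays moved. The work goes in short steps, Python scripts to look and compute and a shell command to move; the robot and the scene stay as the last step left them, time stands still between calls to the robot, and variables do not carry over. Pictures are saved under pics/ and viewed, at most 10 in all, crops included, and the job is handed in when it is done.

```bash
mkdir -p pics; cat > h.py <<'E'
import numpy as np,cv2
from station import ctrl
def snap(n,f):
    c=ctrl.camera(n); cv2.imwrite(f,c['img']); np.savez(f+'.npz',**{k:np.array(c[k]) for k in('intrinsics','k1','R','t')}); return c
def px2w(f,u,v,z):
    c=np.load(f+'.npz');K=c['intrinsics']
    p=cv2.undistortPoints(np.array([[[u,v]]],float),K,np.array([float(c['k1']),0,0,0]))[0,0]
    d=c['R'].T@np.array([p[0],p[1],1]); o=-c['R'].T@c['t']
    return o+d*(z-o[2])/d[2]
def w2px(f,X):
    c=np.load(f+'.npz')
    return cv2.projectPoints(np.array([X],float),cv2.Rodrigues(c['R'])[0],c['t'],c['intrinsics'],np.array([float(c['k1']),0,0,0]))[0][0,0]
E
python3 - <<'E'
from h import *
snap('top','pics/t.png');snap('side','pics/s.png')
o=ctrl.get_obs();print({k:np.round(v,3).tolist() for k,v in o.items()},ctrl.tcp_to_grasp)
E
```

```text
{'time_s': 0.1, 'qpos': [1.033, 0.3, 1.522, -0.0, 1.321, -0.067], 'joint_vel': [-0.0, -0.001, 0.001, 0.0, -0.003, 0.002], 'tau': [0.0, -53.264, -35.329, 0.071, 0.023, -0.0], 'ee_pos': [0.249, 0.49, 0.404], 'eef_rot': [-3.141, -0.0, 2.671], 'force': [-0.312, -0.751, 0.524], 'moment': [0.02, 0.007, 0.029], 'grip_force': 0.0, 'grip_width': 0.094} 0.1804
```

View pics/t.png

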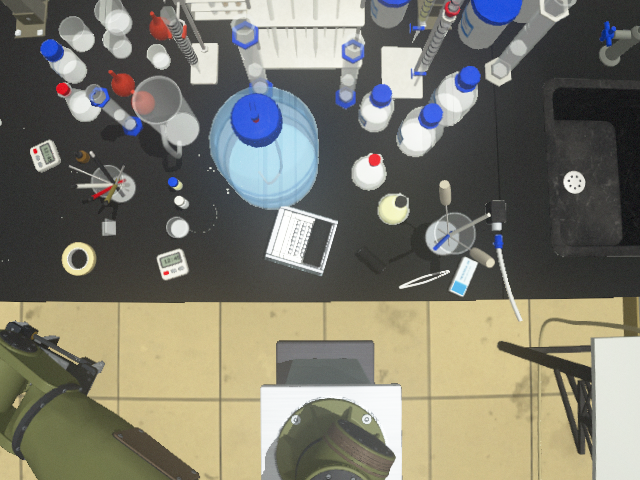

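View pics/s.png

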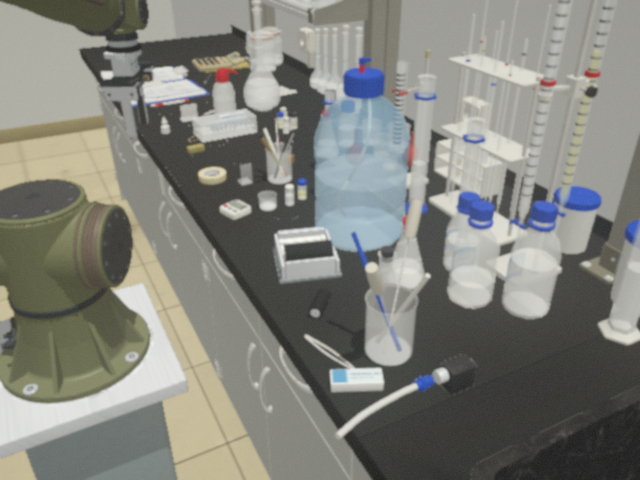

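Top view: the dock is around (302,240) with the black roller on its right at about (321,243). The small roller lies loose at (371,260). I'll enlarge the dock.

```bash
python3 - <<'E'
from h import *
i=cv2.imread('pics/t.png')[195:285,255:350]
cv2.imwrite('pics/tc.png',cv2.resize(i,None,fx=6,fy=6,interpolation=cv2.INTER_CUBIC))
E
```

```text
(no output)
```

View pics/tc.png

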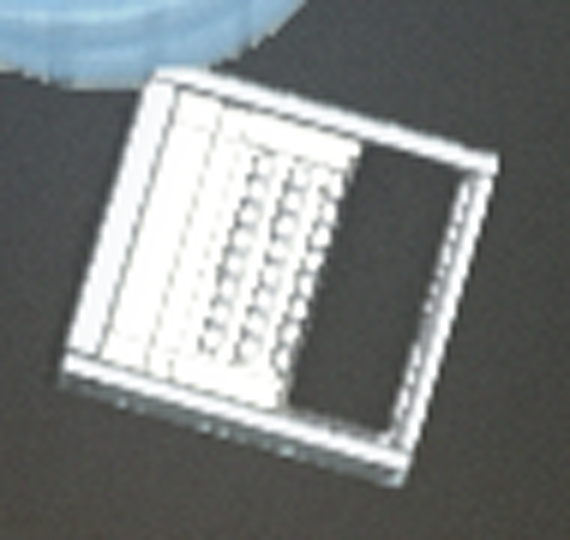

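```bash
cat >> h.py <<'E'
def dockfit():
    from scipy.optimize import least_squares
    C=lambda a,b:(255+(a+.5)/6-.5,195+(b+.5)/6-.5)
    # lines: (pixel pts, dock coord idx, value, z)
    L=[((178,88),0,41.5,.05),((103,357),0,41.5,.05),((495,175),0,-80,.05),((408,455),0,-80,.05),
       ((172,68),1,-60,.044),((497,157),1,-60,.044),((65,370),1,60,.044),((403,470),1,60,.044)]
    P=[(px2w('pics/t.png',*C(*l[0]),l[3])[:2],l[1],l[2]/1000) for l in L]
    def r(p):
        c,s=np.cos(p[2]),np.sin(p[2]);R=np.array([[c,s],[-s,c]])
        return [(R@(q-p[:2]))[i]-v for q,i,v in P]
    s=least_squares(r,[.5,0,1.3]);return s.x,s.fun
E
python3 - <<'E'
from h import *
p,f=dockfit();print(p,np.round(f*1000,1))
R=np.array([[np.cos(p[2]),-np.sin(p[2])],[np.sin(p[2]),np.cos(p[2])]])
for z in(.1,.2,.25):
  print(z,[np.round(1000*R.T@(px2w('pics/t.png',u,v,z)[:2]-p[:2])) for u,v in((270,208),(240,203),(300,200),(212,160),(318,160),(256,120))])
c=np.load('pics/t.png.npz');print(-c['R'].T@c['t']);c=np.load('pics/s.png.npz');print(-c['R'].T@c['t'])
# check in side: project dock points
def D(x,y,z):return [*(p[:2]+R@np.array([x,y])/1000),z/1000]
i=cv2.imread('pics/s.png')
for q in((-80,60,50),(-80,-60,50),(53,60,44),(53,-60,44),(-50,50,73),(-50,-50,73)):
  u=w2px('pics/s.png',D(*q));print(q,u);cv2.circle(i,tuple(int(x) for x in np.round(u)),1,(0,0,255),-1)
cv2.imwrite('pics/sc.png',cv2.resize(i[60:300,240:420],None,fx=2.5,fy=2.5))
E
```

```text
[0.48342805 0.07492872 1.28283784] [-0.4 -2.   0.   2.4  1.  -0.5 -0.6  0.1]
0.1 [array([ 66., -40.]), array([131., -33.]), array([ 10., -74.]), array([ 216., -105.]), array([  -3., -168.]), array([ 151., -216.])]
0.2 [array([ 54., -29.]), array([113., -23.]), array([  3., -60.]), array([191., -89.]), array([  -9., -146.]), array([ 131., -189.])]
0.25 [array([ 48., -24.]), array([104., -17.]), array([ -1., -53.]), array([178., -80.]), array([ -12., -135.]), array([ 121., -176.])]
[0.38331543 0.03202975 1.23337428]
[ 0.01871592 -0.91923749  0.71129923]
(-80, 60, 50) [280.17519701 263.62085058]
(-80, -60, 50) [337.81494927 257.27823931]
(53, 60, 44) [272.52959886 233.72470548]
(53, -60, 44) [325.32947138 228.36116059]
(-50, 50, 73) [282.62943372 245.91009468]
(-50, -50, 73) [330.17030057 240.90675703]
```

View pics/sc.png

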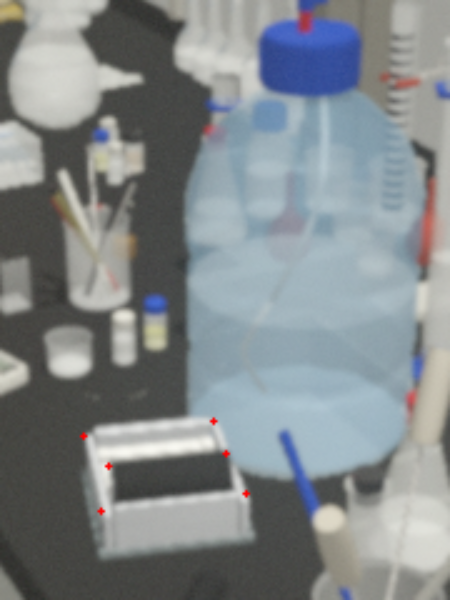

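The dock fit reprojects well in the side view. The carboy comes near to dock y = -44 mm, so I'll press at dock y of about +12. Moving above the dock now with the fingers closed.

```bash
python3 -m jog '[[-2,-1.6,0,0,0,0],[-6,-5,0,0,0,0],[-10,-8,0,0,0,-0.05],[-14,-11.5,0,0,0,-0.1],[-18,-15,0,0,0,-0.15],[-22,-18,0,0,0,-0.183],[-26,-21.4,0,0,0,-0.183],[-30,-24.7,0,0,0,-0.183]]' 0 30
python3 - <<'E'
from h import *
o=ctrl.get_obs();print({k:np.round(v,3).tolist() for k,v in o.items()})
E
```

```text
time_s: 0.9
ee_pos: [0.3998, 0.144, 0.4047]
eef_rot: [3.142, 0.0, 2.854]
force: [0.1, 0.8, -0.3]
grip_width: 0.0333
grip_force: 0.0
{'time_s': 0.9, 'qpos': [0.259, 0.017, 1.849, 0.0, 1.276, -1.024], 'joint_vel': [-1.177, 0.016, -0.017, -0.002, -0.004, -1.167], 'tau': [9.652, -37.821, -32.872, 0.001, 0.283, 2.419], 'ee_pos': [0.4, 0.144, 0.405], 'eef_rot': [3.142, 0.0, 2.854], 'force': [0.107, 0.801, -0.283], 'moment': [0.039, -0.013, 0.008], 'grip_force': 0.0, 'grip_width': 0.033}
```

```bash
python3 -m jog '[[-3,-3.6,0,0,0,0],[-6,-7.2,0,0,0,0],[-7.6,-9.2,0,0,0,0],[-8.1,-9.6,0,0,0,0],[-8.1,-9.6,0,0,0,0],[-8.1,-9.6,0,0,0,0]]'
python3 - <<'E'
from h import *
snap('wrist','pics/w.png')
p,_=dockfit();c,s=np.cos(p[2]),np.sin(p[2]);R=np.array([[c,-s],[s,c]])
for q in((-80,60,50),(-80,-60,50),(53,60,44),(53,-60,44),(-50,50,53),(-50,-50,53),(41.5,50,50),(41.5,-50,50)):
  print(q,w2px('pics/w.png',[*(p[:2]+R@np.array(q[:2])/1000),q[2]/1000]))
print(ctrl.get_obs()['force'],ctrl.get_obs()['grip_width'])
E
```

```text
time_s: 1.5
ee_pos: [0.4497, 0.0318, 0.4045]
eef_rot: [3.142, -0.0, 2.855]
force: [-0.6, -0.0, -1.1]
grip_width: 0.0005
grip_force: 0.0
(-80, 60, 50) [287.44174572 170.71965232]
(-80, -60, 50) [290.55359933 306.31678483]
(53, 60, 44) [449.68132036 170.33147654]
(53, -60, 44) [437.90230909 303.41344361]
(-50, 50, 53) [324.62741798 183.68710142]
(-50, -50, 53) [324.31659073 297.52340342]
(41.5, 50, 50) [436.80561967 183.48931399]
(41.5, -50, 50) [427.72930632 296.09087669]
[ 0.37911176  0.43926415 -0.50952189] 0.0007042001899169757
```

View pics/w.png

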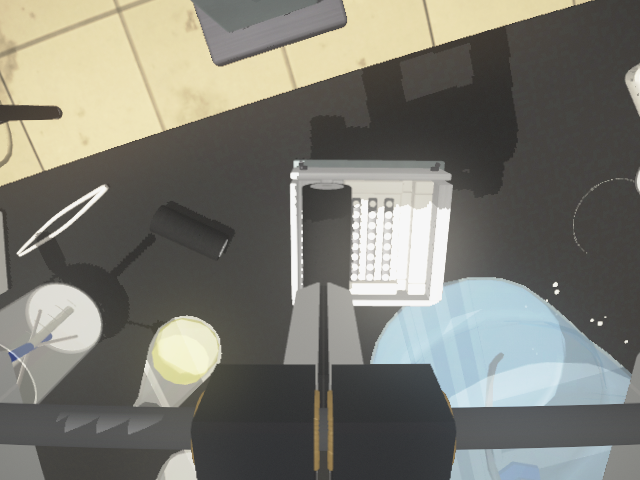

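The wrist view shows the dock aligned with the tool. The roller midline is at u≈327, about 2 mm further +x than predicted (324.6), and the carboy front is at dock y ≈ -43. Descending, with the palm shifted +4 mm.

```bash
python3 -m jog '[[0,0.2,3,0,0,0],[0,0.4,6,0,0,0],[0,0.4,9,0,0,0],[0,0.4,11,0,0,0],[0,0.4,12,0,0,0],[0,0.4,12,0,0,0],[0,0.4,12,0,0,0]]'; python3 -m jog '[[0,0,0.12,0,0,0],[0,0,0.24,0,0,0],[0,0,0.36,0,0,0],[0,0,0.48,0,0,0],[0,0,0.6,0,0,0],[0,0,0.72,0,0,0],[0,0,0.84,0,0,0],[0,0,0.96,0,0,0]]'
```

```text
time_s: 2.25
ee_pos: [0.4513, 0.0352, 0.2855]
eef_rot: [3.141, 0.001, 2.854]
force: [0.4, 0.1, -0.7]
grip_width: 0.0002
grip_force: 0.0
time_s: 3.05
ee_pos: [0.4511, 0.0348, 0.2749]
eef_rot: [-3.142, -0.0, 2.854]
force: [-0.4, 0.7, -0.2]
grip_width: 0.0006
grip_force: 0.0
```

```bash
python3 -m jog '[[-0.2,-0.4,0,0,0,0],[-0.5,-0.8,0,0,0,0],[-0.5,-1.05,0,0,0,0],[-0.5,-1.05,0,0,0,0],[-0.5,-1.05,0.08,0,0,0],[-0.5,-1.05,0.16,0,0,0],[-0.5,-1.05,0.2,0,0,0],[-0.5,-1.05,0.24,0,0,0]]';python3 -m jog '[[0,0,0.04,0,0,0],[0,0,0.04,0,0,0]]'
```

```text
time_s: 3.85
ee_pos: [0.4529, 0.0234, 0.2726]
eef_rot: [-3.142, -0.0, 2.854]
force: [0.4, -0.6, -0.2]
grip_width: 0.0008
grip_force: 0.0
time_s: 4.05
ee_pos: [0.4529, 0.0233, 0.2722]
eef_rot: [-3.142, -0.0, 2.854]
force: [0.1, 0.1, 0.2]
grip_width: 0.0001
grip_force: 0.0
```

```bash
for k in 1; do python3 -m jog '[[0,0,0.04,0,0,0],[0,0,0.04,0,0,0]]'|grep -E 'pos|force:';python3 -m jog '[[0,0,0.04,0,0,0],[0,0,0.04,0,0,0]]'|grep -E 'pos|force:';python3 -m jog '[[0,0,0.04,0,0,0],[0,0,0.04,0,0,0]]'|grep -E 'pos|force:'; done
```

```text
ee_pos: [0.4529, 0.0233, 0.2718]
force: [0.1, 0.8, 0.5]
grip_force: 0.0
ee_pos: [0.453, 0.0233, 0.2714]
force: [0.3, -0.7, -0.5]
grip_force: 0.1
ee_pos: [0.453, 0.0233, 0.2712]
force: [-1.0, -0.6, 3.2]
grip_force: 1.4
```

```bash
python3 -m jog '[[0,0,0.04,0,0,0],[0,0,0.04,0,0,0]]'|grep -E 'pos|force:';python3 -m jog '[[0,0,0.03,0,0,0],[0,0,0.03,0,0,0]]'|grep -E 'pos|force:'
```

```text
ee_pos: [0.453, 0.0233, 0.271]
force: [-2.3, -0.7, 6.1]
grip_force: 3.4
ee_pos: [0.4531, 0.0233, 0.2709]
force: [-3.8, -1.1, 9.4]
grip_force: 4.8
```

```bash
python3 -m jog '[[0,0.2,0,0,0,0],[0,0.4,0,0,0,0]]'|grep -E 'pos|force:';python3 -m jog '[[0,0.2,0,0,0,0],[0,0.4,0,0,0,0]]'|grep -E 'pos|force:'
```

```text
ee_pos: [0.4542, 0.0269, 0.2714]
force: [-9.6, -4.0, 24.2]
grip_force: 12.9
ee_pos: [0.4554, 0.0308, 0.2722]
force: [-13.1, -1.3, 34.7]
grip_force: 17.3
```

```bash
python3 -m jog '[[0,0,-0.12,0,0,0],[0,0,-0.18,0,0,0],[0,0,-0.18,0,0,0]]'|grep -E 'pos|force:'
```

```text
ee_pos: [0.4553, 0.031, 0.2727]
force: [-3.3, 0.4, 10.2]
grip_force: 5.0
```

```bash
python3 -m jog '[[0,0.15,0,0,0,0],[0,0.3,0,0,0,0]]'|grep -E 'pos|force:';python3 -m jog '[[0,0.15,-0.01,0,0,0],[0,0.2,-0.02,0,0,0]]'|grep -E 'pos|force:'
```

```text
ee_pos: [0.4562, 0.0339, 0.273]
force: [-4.6, -0.3, 14.7]
grip_force: 7.5
ee_pos: [0.4568, 0.0358, 0.2732]
force: [-3.9, -2.1, 12.5]
grip_force: 6.5
```

```bash
python3 -m jog '[[0,0.15,0,0,0,0],[0,0.3,0,0,0,0]]'|grep -E 'pos|force:';python3 -m jog '[[0,0.15,0,0,0,0],[0,0.3,0,0,0,0]]'|grep -E 'pos|force:'
```

```text
ee_pos: [0.4576, 0.0384, 0.2734]
force: [-7.3, -5.7, 22.5]
grip_force: 11.0
ee_pos: [0.4585, 0.0413, 0.2739]
force: [-10.4, -4.3, 28.8]
grip_force: 14.1
```

```bash
python3 -m jog '[[0,0,-0.1,0,0,0],[0,0,-0.1,0,0,0]]'|grep -E 'pos|force:';python3 -m jog '[[0,0.15,-0.02,0,0,0],[0,0.3,-0.04,0,0,0]]'|grep -E 'pos|force:'
```

```text
ee_pos: [0.4585, 0.0414, 0.2743]
force: [-4.4, -1.9, 14.4]
grip_force: 7.3
ee_pos: [0.4594, 0.0442, 0.2747]
force: [-3.5, -2.1, 15.9]
grip_force: 7.6
```

```bash
python3 -m jog '[[0,0.15,-0.02,0,0,0],[0,0.3,-0.04,0,0,0]]'|grep -E 'pos|force:';python3 -m jog '[[0,0.15,-0.02,0,0,0],[0,0.3,-0.04,0,0,0]]'|grep -E 'pos|force:'
```

```text
ee_pos: [0.4603, 0.0472, 0.2751]
force: [-3.2, -2.6, 13.0]
grip_force: 6.3
ee_pos: [0.4611, 0.0501, 0.2753]
force: [-1.9, -1.8, 8.6]
grip_force: 4.2
```

```bash
python3 -m jog '[[0,0.15,0.04,0,0,0],[0,0.3,0.05,0,0,0]]'|grep -E 'pos|force:';python3 -m jog '[[0,0.15,0,0,0,0],[0,0.3,0,0,0,0]]'|grep -E 'pos|force:'
```

```text
ee_pos: [0.462, 0.0531, 0.275]
force: [-2.0, 0.4, 13.8]
grip_force: 6.1
ee_pos: [0.4629, 0.056, 0.2748]
force: [-0.9, -0.6, 8.1]
grip_force: 3.8
```

```bash
python3 -m jog '[[0,0.15,0.04,0,0,0],[0,0.3,0.06,0,0,0]]'|grep -E 'pos|force:';python3 -m jog '[[0,0,-0.2,0,0,0],[0,-0.3,-0.5,0,0,0],[0,-1.2,-0.6,0,0,0],[0,-2.1,-0.6,0,0,0],[0,-2.1,-0.6,0,0,0],[0,-2.1,-0.6,0,0,0]]'|grep -E 'pos|force:'
python3 - <<'E'
from h import *
snap('wrist','pics/w2.png')
i=cv2.imread('pics/w2.png')[140:400,240:500];cv2.imwrite('pics/w2c.png',cv2.resize(i,None,fx=2.2,fy=2.2))
p,_=dockfit();R=np.array([[np.cos(p[2]),-np.sin(p[2])],[np.sin(p[2]),np.cos(p[2])]])
for x in(-36,-33,-30,-27):print(x,w2px('pics/w2.png',[*(p[:2]+R@np.array([x,40])/1000),.055]))
E
```

```text
ee_pos: [0.4638, 0.0589, 0.2743]
force: [-1.2, 1.5, 9.9]
grip_force: 5.1
ee_pos: [0.4574, 0.0382, 0.2794]
force: [0.2, 0.5, 1.3]
grip_force: 0.0
-36 [336.33655291 231.51048301]
-33 [342.16323643 231.51161651]
-30 [347.98893931 231.51289267]
-27 [353.81333363 231.51431144]
```

View pics/w2c.png

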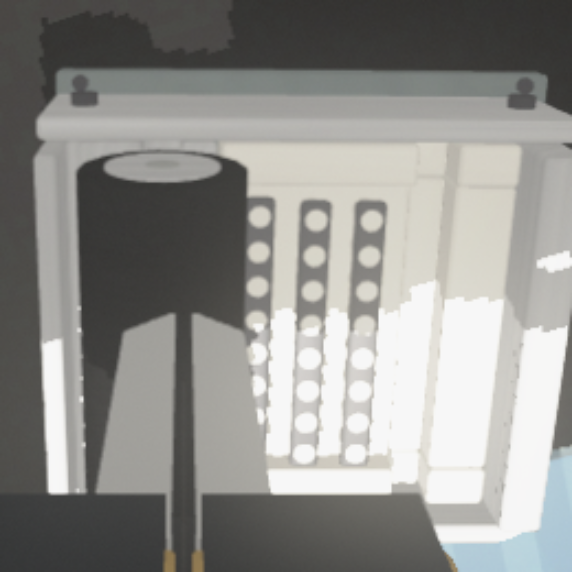

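The roller is back near its groove (centre about u=162 in the crop). The first stroke was too short and it rolled off the step on release. I'll restart with a fuller stroke, with the palm starting further back.

```bash
python3 -m jog '[[0,-0.9,0,0,0,0],[0,-1.8,0,0,0,0],[0,-1.8,0.15,0,0,0],[0,-1.8,0.3,0,0,0],[0,-1.8,0.45,0,0,0],[0,-1.8,0.6,0,0,0],[0,-1.8,0.7,0,0,0],[0,-1.8,0.75,0,0,0]]'|grep -E 'pos|force:';python3 -m jog '[[0,0,0.06,0,0,0],[0,0,0.08,0,0,0]]'|grep -E 'pos|force:'
```

```text
ee_pos: [0.4524, 0.0215, 0.2718]
force: [0.2, 0.5, -0.8]
grip_force: 0.0
ee_pos: [0.4524, 0.0214, 0.2711]
force: [0.2, -0.6, -0.5]
grip_force: 0.0
```

```bash
python3 -m jog '[[0,0,0.03,0,0,0],[0,0,0.06,0,0,0]]'|grep -E 'pos|force:';python3 -m jog '[[0,0.1,0,0,0,0],[0,0.2,0,0,0,0]]'|grep -E 'pos|force:'
```

```text
ee_pos: [0.4524, 0.0214, 0.2706]
force: [0.1, -0.4, -0.2]
grip_force: 0.1
ee_pos: [0.453, 0.0233, 0.2708]
force: [-2.3, -1.6, 4.9]
grip_force: 3.2
```

```bash
python3 -m jog '[[0,0.2,-0.05,0,0,0],[0,0.4,-0.11,0,0,0]]'|grep -E 'pos|force:';python3 -m jog '[[0,0.2,-0.04,0,0,0],[0,0.4,-0.08,0,0,0]]'|grep -E 'pos|force:';python3 -m jog '[[0,0.2,-0.01,0,0,0],[0,0.4,-0.01,0,0,0]]'|grep -E 'pos|force:'
```

```text
ee_pos: [0.4542, 0.0272, 0.272]
force: [-1.9, -0.4, 3.6]
grip_force: 2.4
ee_pos: [0.4553, 0.0311, 0.2728]
force: [-0.5, -0.6, 5.4]
grip_force: 2.2
ee_pos: [0.4565, 0.0349, 0.273]
force: [-3.3, -3.5, 11.4]
grip_force: 6.1
```

```bash
python3 -m jog '[[0,0.2,-0.03,0,0,0],[0,0.4,-0.06,0,0,0]]'|grep -E 'pos|force:';python3 -m jog '[[0,0.2,-0.04,0,0,0],[0,0.4,-0.07,0,0,0]]'|grep -E 'pos|force:'
```

```text
ee_pos: [0.4577, 0.0386, 0.2739]
force: [-3.4, -3.4, 14.2]
grip_force: 7.3
ee_pos: [0.4588, 0.0426, 0.2747]
force: [-3.5, -0.5, 13.2]
grip_force: 6.6
```

```bash
python3 -m jog '[[0,0.2,-0.01,0,0,0],[0,0.4,-0.03,0,0,0]]'|grep -E 'pos|force:';python3 -m jog '[[0,0.2,-0.01,0,0,0],[0,0.4,-0.02,0,0,0]]'|grep -E 'pos|force:'
```

```text
ee_pos: [0.46, 0.0465, 0.2751]
force: [-3.1, -0.3, 14.3]
grip_force: 6.9
ee_pos: [0.4612, 0.0504, 0.2753]
force: [-1.7, 1.2, 13.1]
grip_force: 6.1
```

```bash
python3 -m jog '[[0,0.2,0.01,0,0,0],[0,0.4,0.03,0,0,0]]'|grep -E 'pos|force:';python3 -m jog '[[0,0.2,0.03,0,0,0],[0,0.4,0.05,0,0,0]]'|grep -E 'pos|force:'
```

```text
ee_pos: [0.4624, 0.0543, 0.2751]
force: [-3.1, 1.2, 16.0]
grip_force: 7.6
ee_pos: [0.4635, 0.0581, 0.2748]
force: [-3.6, 1.2, 17.1]
grip_force: 8.2
```

```bash
python3 -m jog '[[0,0.2,0.02,0,0,0],[0,0.4,0.04,0,0,0]]'|grep -E 'pos|force:';python3 -m jog '[[0,0.15,0.02,0,0,0],[0,0.3,0.03,0,0,0]]'|grep -E 'pos|force:'
```

```text
ee_pos: [0.4647, 0.0621, 0.2743]
force: [-2.8, 3.1, 14.5]
grip_force: 6.9
ee_pos: [0.4655, 0.0649, 0.2738]
force: [-1.0, 2.2, 10.7]
grip_force: 5.2
```

```bash
python3 -m jog '[[0,0,0.04,0,0,0],[0,0,0.05,0,0,0],[0,0,0.05,0,0,0]]'|grep -E 'pos|force:';python3 -m jog '[[0,0,-0.1,0,0,0],[0,0,-0.4,0,0,0],[0,0,-0.8,0,0,0],[0,0,-0.8,0,0,0]]'|grep -E 'pos|force:'
python3 - <<'E'
from h import *
snap('wrist','pics/w3.png')
i=cv2.imread('pics/w3.png')[140:340,200:480];cv2.imwrite('pics/w3c.png',cv2.resize(i,None,fx=2.5,fy=2.5))
p,_=dockfit();R=np.array([[np.cos(p[2]),-np.sin(p[2])],[np.sin(p[2]),np.cos(p[2])]])
for x in(-45,-30,-20):print(x,(w2px('pics/w3.png',[*(p[:2]+R@np.array([x,40])/1000),.055])-[200,140])*2.5)
E
```

```text
ee_pos: [0.4656, 0.065, 0.2736]
force: [-2.9, 3.8, 16.5]
grip_force: 8.1
ee_pos: [0.4652, 0.0645, 0.2807]
force: [0.5, 0.1, -0.5]
grip_force: 0.0
-45 [164.80902097 226.54798993]
-30 [237.13067403 226.60389736]
-20 [285.40683774 226.6466713 ]
```

View pics/w3c.png

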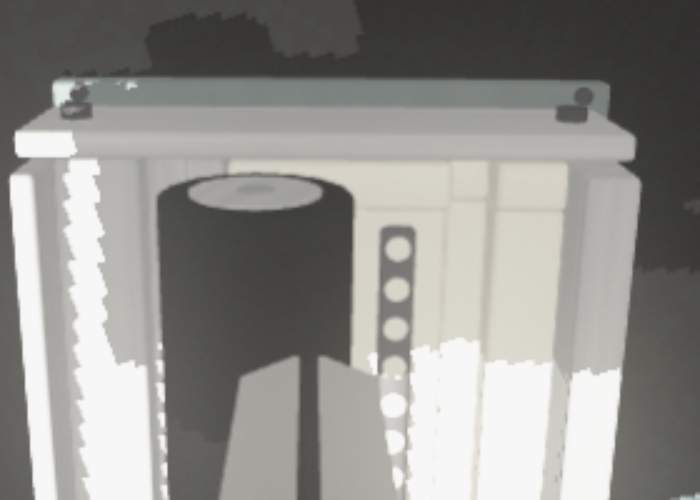

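The roller is at true x≈-28, at rest over the first cap row, with no lean on the second. Next stroke is 14 mm of roller travel.

```bash
python3 -m jog '[[0,-0.9,0,0,0,0],[0,-1.8,0,0,0,0],[0,-1.8,0.15,0,0,0],[0,-1.8,0.3,0,0,0],[0,-1.8,0.4,0,0,0],[0,-1.8,0.5,0,0,0],[0,-1.8,0.55,0,0,0]]'|grep -E 'pos|force:';python3 -m jog '[[0,0,0.05,0,0,0],[0,0,0.06,0,0,0]]'|grep -E 'pos|force:'
```

```text
ee_pos: [0.4602, 0.0474, 0.2753]
force: [-4.8, -0.4, 14.2]
grip_force: 6.5
ee_pos: [0.4602, 0.0474, 0.2752]
force: [-6.1, 0.2, 16.6]
grip_force: 8.3
```

```bash
python3 -m jog '[[0,0.2,0,0,0,0],[0,0.4,0,0,0,0]]'|grep -E 'pos|force:';python3 -m jog '[[0,0.2,-0.02,0,0,0],[0,0.4,-0.03,0,0,0]]'|grep -E 'pos|force:'
```

```text
ee_pos: [0.4614, 0.0513, 0.2755]
force: [-8.5, 0.3, 22.0]
grip_force: 11.0
ee_pos: [0.4625, 0.0551, 0.2759]
force: [-6.9, -1.2, 20.9]
grip_force: 10.1
```

```bash
python3 -m jog '[[0,0.2,0,0,0,0],[0,0.4,0,0,0,0]]'|grep -E 'pos|force:';python3 -m jog '[[0,0.2,0,0,0,0],[0,0.4,0,0,0,0]]'|grep -E 'pos|force:'
```

```text
ee_pos: [0.4637, 0.059, 0.2759]
force: [-7.7, -0.5, 21.4]
grip_force: 10.4
ee_pos: [0.4649, 0.0629, 0.2759]
force: [-5.3, 0.1, 17.1]
grip_force: 8.3
```

```bash
python3 -m jog '[[0,0.2,0,0,0,0],[0,0.4,0.01,0,0,0]]'|grep -E 'pos|force:';python3 -m jog '[[0,0.2,0.02,0,0,0],[0,0.4,0.03,0,0,0]]'|grep -E 'pos|force:';python3 -m jog '[[0,0.2,0.01,0,0,0],[0,0.4,0.03,0,0,0],[0,0.4,0.03,0,0,0]]'|grep -E 'pos|force:'
```

```text
ee_pos: [0.466, 0.0668, 0.2756]
force: [-3.7, 0.6, 15.1]
grip_force: 7.8
ee_pos: [0.4672, 0.0707, 0.2755]
force: [-3.9, 2.7, 17.1]
grip_force: 8.4
ee_pos: [0.4684, 0.0747, 0.2751]
force: [-3.6, 2.8, 15.5]
grip_force: 7.7
```

```bash
python3 -m jog '[[0,0,-0.1,0,0,0],[0,0,-0.4,0,0,0],[0,0,-0.8,0,0,0],[0,-0.5,-0.8,0,0,0],[0,-1.5,-0.8,0,0,0],[0,-1.5,-0.7,0,0,0],[0,-1.5,-0.55,0,0,0],[0,-1.5,-0.4,0,0,0]]'|grep -E 'pos|force:';python3 -m jog '[[0,0,0.15,0,0,0],[0,0,0.25,0,0,0],[0,0,0.32,0,0,0],[0,0,0.38,0,0,0],[0,0,0.38,0,0,0]]'|grep -E 'pos|force:'
```

```text
ee_pos: [0.4637, 0.0597, 0.2776]
force: [1.2, 0.1, 0.9]
grip_force: 0.0
ee_pos: [0.4638, 0.0598, 0.275]
force: [-5.5, -0.5, 14.6]
grip_force: 7.4
```

```bash
python3 -m jog '[[0,0.2,0,0,0,0],[0,0.4,0,0,0,0]]'|grep -E 'pos|force:';python3 -m jog '[[0,0.2,-0.02,0,0,0],[0,0.4,-0.03,0,0,0]]'|grep -E 'pos|force:';python3 -m jog '[[0,0.2,0,0,0,0],[0,0.4,0,0,0,0]]'|grep -E 'pos|force:'
```

```text
ee_pos: [0.465, 0.0637, 0.2754]
force: [-8.7, -0.4, 22.3]
grip_force: 11.1
ee_pos: [0.4662, 0.0675, 0.2757]
force: [-8.6, -2.0, 21.9]
grip_force: 10.8
ee_pos: [0.4673, 0.0714, 0.2759]
force: [-8.2, 0.4, 23.0]
grip_force: 11.4
```

```bash
python3 -m jog '[[0,0.2,0,0,0,0],[0,0.4,0,0,0,0]]'|grep -E 'pos|force:';python3 -m jog '[[0,0.2,0.01,0,0,0],[0,0.4,0.01,0,0,0]]'|grep -E 'pos|force:';python3 -m jog '[[0,0.2,0.02,0,0,0],[0,0.4,0.02,0,0,0]]'|grep -E 'pos|force:';python3 -m jog '[[0,0.2,0.02,0,0,0],[0,0.4,0.03,0,0,0]]'|grep -E 'pos|force:'
```

```text
ee_pos: [0.4685, 0.0754, 0.2758]
force: [-7.6, 1.8, 19.3]
grip_force: 9.8
ee_pos: [0.4697, 0.0792, 0.2756]
force: [-5.9, 0.7, 18.4]
grip_force: 8.8
ee_pos: [0.4709, 0.0831, 0.2756]
force: [-5.0, 2.5, 19.0]
grip_force: 9.4
ee_pos: [0.4721, 0.087, 0.2753]
force: [-4.8, 3.1, 17.2]
grip_force: 8.7
```

```bash
python3 -m jog '[[0,0.2,0,0,0,0],[0,0.4,0.01,0,0,0],[0,0.6,0.02,0,0,0],[0,0.6,0.02,0,0,0]]'|grep -E 'pos|force:'; python3 -m jog '[[0,0,-0.1,0,0,0],[0,0,-0.4,0,0,0],[0,0,-0.8,0,0,0],[0,-0.8,-0.8,0,0,0],[0,-1.8,-0.8,0,0,0],[0,-1.8,-0.7,0,0,0],[0,-1.8,-0.55,0,0,0],[0,-1.8,-0.4,0,0,0]]'|grep -E 'pos|force:';python3 -m jog '[[0,0,0.15,0,0,0],[0,0,0.25,0,0,0],[0,0,0.32,0,0,0],[0,0,0.35,0,0,0],[0,0,0.35,0,0,0]]'|grep -E 'pos|force:'
```

```text
ee_pos: [0.4737, 0.0928, 0.2745]
force: [-1.7, 2.6, 11.0]
grip_force: 5.7
ee_pos: [0.4683, 0.075, 0.2774]
force: [0.6, 0.2, -0.4]
grip_force: 0.0
ee_pos: [0.4684, 0.0752, 0.2747]
force: [-4.7, -1.0, 11.5]
grip_force: 5.6
```

```bash
python3 -m jog '[[0,0.25,0,0,0,0],[0,0.5,0,0,0,0]]'|grep -E 'pos|force:';python3 -m jog '[[0,0.25,0,0,0,0],[0,0.5,0,0,0,0]]'|grep -E 'pos|force:';python3 -m jog '[[0,0.25,0.02,0,0,0],[0,0.5,0.03,0,0,0]]'|grep -E 'pos|force:';python3 -m jog '[[0,0.25,0.02,0,0,0],[0,0.5,0.03,0,0,0]]'|grep -E 'pos|force:'
```

```text
ee_pos: [0.4698, 0.08, 0.2752]
force: [-7.7, -0.7, 20.4]
grip_force: 10.4
ee_pos: [0.4713, 0.085, 0.2755]
force: [-7.6, 1.8, 21.0]
grip_force: 10.4
ee_pos: [0.4728, 0.09, 0.2754]
force: [-7.3, 1.6, 23.1]
grip_force: 11.3
ee_pos: [0.4743, 0.0947, 0.2753]
force: [-6.4, 1.9, 24.4]
grip_force: 11.6
```

```bash
python3 -m jog '[[0,0.25,-0.02,0,0,0],[0,0.5,-0.03,0,0,0]]'|grep -E 'pos|force:';python3 -m jog '[[0,0.25,0,0,0,0],[0,0.5,0,0,0,0]]'|grep -E 'pos|force:'
```

```text
ee_pos: [0.4757, 0.0995, 0.2751]
force: [-3.1, 2.3, 12.5]
grip_force: 6.4
ee_pos: [0.4771, 0.1042, 0.2746]
force: [0.1, 1.3, 5.1]
grip_force: 2.7
```

```bash
python3 -m jog '[[0,0.25,0.03,0,0,0],[0,0.5,0.05,0,0,0]]'|grep -E 'pos|force:';python3 -m jog '[[0,0.15,0.02,0,0,0],[0,0.3,0.03,0,0,0]]'|grep -E 'pos|force:'
python3 - <<'E'
from h import *
snap('wrist','pics/w4.png')
i=cv2.imread('pics/w4.png')[140:340,160:440];cv2.imwrite('pics/w4c.png',cv2.resize(i,None,fx=2.5,fy=2.5))
p,_=dockfit();R=np.array([[np.cos(p[2]),-np.sin(p[2])],[np.sin(p[2]),np.cos(p[2])]])
for x in(10,22):print(x,(w2px('pics/w4.png',[*(p[:2]+R@np.array([x,40])/1000),.055])-[160,140])*2.5)
E
```

```text
ee_pos: [0.4785, 0.1089, 0.2738]
force: [0.4, -0.7, 5.9]
grip_force: 3.2
ee_pos: [0.4794, 0.1117, 0.2736]
force: [-0.7, -2.3, 7.0]
grip_force: 2.9
10 [288.15122009 233.86949391]
22 [347.97218192 233.92982413]
```

View pics/w4c.png

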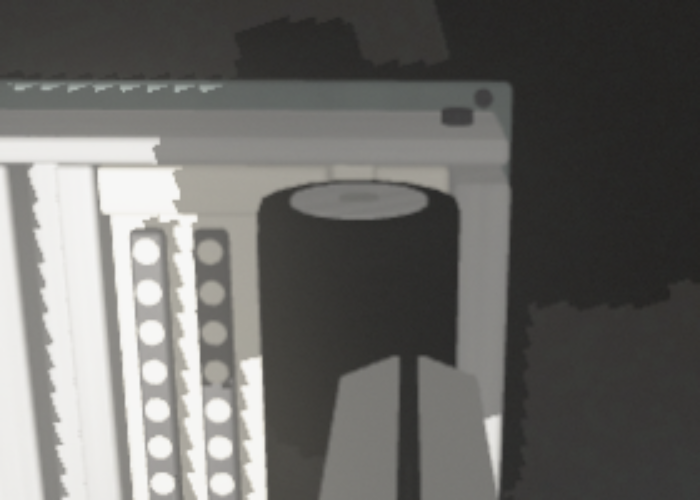

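The roller sits in the far groove against the stop (centre u≈358 in the crop). Rolling back, keeping a firm load over the caps.

```bash
python3 -m jog '[[0,-0.25,-0.02,0,0,0],[0,-0.5,-0.03,0,0,0]]'|grep -E 'pos|force:';python3 -m jog '[[0,-0.25,-0.02,0,0,0],[0,-0.5,-0.04,0,0,0]]'|grep -E 'pos|force:'
```

```text
ee_pos: [0.4779, 0.1069, 0.2739]
force: [-0.4, 1.3, 7.5]
grip_force: 4.1
ee_pos: [0.4766, 0.1022, 0.2747]
force: [-1.3, 2.9, 12.7]
grip_force: 6.5
```

```bash
python3 -m jog '[[0,-0.25,0,0,0,0],[0,-0.5,0,0,0,0]]'|grep -E 'pos|force:';python3 -m jog '[[0,-0.25,0,0,0,0],[0,-0.5,0,0,0,0]]'|grep -E 'pos|force:'
```

```text
ee_pos: [0.4752, 0.0975, 0.2752]
force: [-4.3, 4.2, 19.7]
grip_force: 9.8
ee_pos: [0.4737, 0.0927, 0.2754]
force: [-5.9, 2.0, 22.2]
grip_force: 10.9
```

```bash
python3 -m jog '[[0,-0.25,-0.01,0,0,0],[0,-0.5,-0.03,0,0,0]]'|grep -E 'pos|force:';python3 -m jog '[[0,-0.25,0,0,0,0],[0,-0.5,0,0,0,0]]'|grep -E 'pos|force:';python3 -m jog '[[0,-0.25,0,0,0,0],[0,-0.5,0,0,0,0]]'|grep -E 'pos|force:'
```

```text
ee_pos: [0.4723, 0.0878, 0.2755]
force: [-3.2, 3.0, 16.9]
grip_force: 8.5
ee_pos: [0.4709, 0.083, 0.2755]
force: [-5.1, 0.5, 18.4]
grip_force: 9.2
ee_pos: [0.4694, 0.078, 0.2752]
force: [-2.3, -1.3, 13.0]
grip_force: 6.2
```

```bash
python3 -m jog '[[0,-0.1,0,0,0,0],[0,-0.1,-0.2,0,0,0],[0,-0.1,-0.6,0,0,0],[0,0.8,-0.8,0,0,0],[0,1.6,-0.8,0,0,0],[0,1.6,-0.7,0,0,0],[0,1.6,-0.55,0,0,0],[0,1.6,-0.4,0,0,0]]'|grep -E 'pos|force:';python3 -m jog '[[0,0,0.15,0,0,0],[0,0,0.25,0,0,0],[0,0,0.32,0,0,0],[0,0,0.38,0,0,0],[0,0,0.38,0,0,0]]'|grep -E 'pos|force:'
```

```text
ee_pos: [0.4736, 0.0933, 0.2776]
force: [-0.3, 0.5, -0.2]
grip_force: 0.0
ee_pos: [0.4738, 0.0934, 0.2748]
force: [-4.2, 1.7, 8.5]
grip_force: 4.5
```

```bash
python3 -m jog '[[0,-0.25,0,0,0,0],[0,-0.5,0,0,0,0]]'|grep -E 'pos|force:';python3 -m jog '[[0,-0.25,0,0,0,0],[0,-0.5,0,0,0,0]]'|grep -E 'pos|force:';python3 -m jog '[[0,-0.25,0,0,0,0],[0,-0.5,0,0,0,0]]'|grep -E 'pos|force:'
```

```text
ee_pos: [0.4724, 0.0887, 0.2753]
force: [-6.1, 4.6, 18.0]
grip_force: 8.9
ee_pos: [0.471, 0.0839, 0.2757]
force: [-7.7, 4.1, 22.5]
grip_force: 10.8
ee_pos: [0.4695, 0.079, 0.2757]
force: [-6.7, 1.8, 20.9]
grip_force: 10.2
```

```bash
python3 -m jog '[[0,-0.25,0,0,0,0],[0,-0.5,0,0,0,0]]'|grep -E 'pos|force:';python3 -m jog '[[0,-0.25,0,0,0,0],[0,-0.5,0,0,0,0]]'|grep -E 'pos|force:';python3 -m jog '[[0,-0.25,0,0,0,0],[0,-0.5,0,0,0,0]]'|grep -E 'pos|force:';python3 -m jog '[[0,-0.25,0,0,0,0],[0,-0.5,0,0,0,0]]'|grep -E 'pos|force:'
```

```text
ee_pos: [0.4682, 0.0743, 0.2757]
force: [-7.8, 4.2, 22.6]
grip_force: 11.0
ee_pos: [0.4668, 0.0694, 0.2758]
force: [-7.3, 2.1, 20.3]
grip_force: 10.3
ee_pos: [0.4653, 0.0645, 0.2754]
force: [-5.6, 0.3, 15.2]
grip_force: 7.7
ee_pos: [0.4638, 0.0596, 0.275]
force: [-3.4, 0.5, 6.9]
grip_force: 4.0
```

```bash
python3 -m jog '[[0,0,-0.1,0,0,0],[0,0,-0.4,0,0,0],[0,0,-0.8,0,0,0],[0,0.8,-0.8,0,0,0],[0,1.7,-0.8,0,0,0],[0,1.7,-0.7,0,0,0],[0,1.7,-0.55,0,0,0],[0,1.7,-0.4,0,0,0]]'|grep -E 'pos|force:';python3 -m jog '[[0,0,0.15,0,0,0],[0,0,0.25,0,0,0],[0,0,0.32,0,0,0],[0,0,0.4,0,0,0],[0,0,0.4,0,0,0]]'|grep -E 'pos|force:'
```

```text
ee_pos: [0.4685, 0.0761, 0.2778]
force: [0.7, -0.9, 0.4]
grip_force: 0.0
ee_pos: [0.4687, 0.0762, 0.2749]
force: [-2.7, 2.5, 10.2]
grip_force: 4.9
```

```bash
python3 -m jog '[[0,-0.25,-0.01,0,0,0],[0,-0.5,-0.02,0,0,0]]'|grep -E 'pos|force:';python3 -m jog '[[0,-0.25,0,0,0,0],[0,-0.5,0,0,0,0]]'|grep -E 'pos|force:';python3 -m jog '[[0,-0.25,0,0,0,0],[0,-0.5,0,0,0,0]]'|grep -E 'pos|force:';python3 -m jog '[[0,-0.25,0,0,0,0],[0,-0.5,0,0,0,0]]'|grep -E 'pos|force:'; python3 -m jog '[[0,-0.25,0,0,0,0],[0,-0.5,0,0,0,0]]'|grep -E 'time|pos|force:'
```

```text
ee_pos: [0.4673, 0.0714, 0.2753]
force: [-5.4, 2.2, 15.0]
grip_force: 7.4
ee_pos: [0.4658, 0.0665, 0.2755]
force: [-5.5, 3.9, 17.0]
grip_force: 8.7
ee_pos: [0.4645, 0.0618, 0.2758]
force: [-7.7, 3.3, 23.2]
grip_force: 11.1
ee_pos: [0.463, 0.057, 0.2759]
force: [-7.5, 1.7, 22.0]
grip_force: 10.8
time_s: 27.8
ee_pos: [0.4616, 0.0521, 0.2758]
force: [-5.6, 0.8, 19.4]
grip_force: 9.2
```

```bash
python3 -m jog '[[0,-0.25,0,0,0,0],[0,-0.5,0,0,0,0]]'|grep -E 'pos|force:';python3 -m jog '[[0,0,-0.1,0,0,0],[0,0,-0.4,0,0,0],[0,0,-0.8,0,0,0],[0,0.8,-0.8,0,0,0],[0,1.5,-0.8,0,0,0],[0,1.5,-0.7,0,0,0],[0,1.5,-0.55,0,0,0],[0,1.5,-0.4,0,0,0]]'|grep -E 'pos|force:';python3 -m jog '[[0,0,0.15,0,0,0],[0,0,0.25,0,0,0],[0,0,0.32,0,0,0],[0,0,0.4,0,0,0],[0,0,0.4,0,0,0]]'|grep -E 'pos|force:'
```

```text
ee_pos: [0.4601, 0.0472, 0.2754]
force: [-4.8, 0.2, 12.6]
grip_force: 6.2
ee_pos: [0.4643, 0.0617, 0.278]
force: [-0.2, 0.4, 1.1]
grip_force: 0.0
ee_pos: [0.4644, 0.0618, 0.2749]
force: [-2.5, 1.6, 7.1]
grip_force: 3.9
```

```bash
python3 -m jog '[[0,-0.25,0,0,0,0],[0,-0.5,0,0,0,0]]'|grep -E 'pos|force:';python3 -m jog '[[0,-0.25,0,0,0,0],[0,-0.5,0,0,0,0]]'|grep -E 'pos|force:';python3 -m jog '[[0,-0.25,0.02,0,0,0],[0,-0.5,0.03,0,0,0]]'|grep -E 'pos|force:'
```

```text
ee_pos: [0.463, 0.057, 0.2752]
force: [-5.1, 1.9, 14.5]
grip_force: 6.9
ee_pos: [0.4615, 0.0521, 0.2753]
force: [-4.8, 1.9, 14.7]
grip_force: 7.3
ee_pos: [0.4601, 0.0473, 0.2752]
force: [-6.6, 1.8, 16.3]
grip_force: 8.5
```

```bash
python3 -m jog '[[0,-0.2,0.02,0,0,0],[0,-0.4,0.04,0,0,0]]'|grep -E 'pos|force:';python3 -m jog '[[0,-0.2,0.03,0,0,0],[0,-0.4,0.05,0,0,0]]'|grep -E 'pos|force:'
```

```text
ee_pos: [0.459, 0.0434, 0.2749]
force: [-7.1, -0.1, 17.7]
grip_force: 8.7
ee_pos: [0.4579, 0.0394, 0.2742]
force: [-6.1, -0.8, 15.4]
grip_force: 7.4
```

```bash
python3 -m jog '[[0,-0.2,0.03,0,0,0],[0,-0.4,0.05,0,0,0]]'|grep -E 'pos|force:';python3 -m jog '[[0,-0.2,0.02,0,0,0],[0,-0.4,0.03,0,0,0]]'|grep -E 'pos|force:'
```

```text
ee_pos: [0.4567, 0.0355, 0.2734]
force: [-3.4, -1.8, 8.1]
grip_force: 4.7
ee_pos: [0.4555, 0.0317, 0.2727]
force: [-0.7, -0.4, 4.3]
grip_force: 2.2
```

```bash
python3 -m jog '[[0,-0.2,0.03,0,0,0],[0,-0.4,0.05,0,0,0]]'|grep -E 'pos|force:';python3 -m jog '[[0,-0.2,0.03,0,0,0],[0,-0.4,0.05,0,0,0]]'|grep -E 'pos|force:'
```

```text
ee_pos: [0.4544, 0.0279, 0.2721]
force: [-1.9, -1.3, 3.6]
grip_force: 2.0
ee_pos: [0.4532, 0.0241, 0.2713]
force: [-0.2, -0.0, -0.1]
grip_force: 0.4
```

```bash
python3 -m jog '[[0,0,-0.1,0,0,0],[0,0,-0.5,0,0,0],[0,0,-1.5,0,0,0],[0,0,-4,0,0,0],[0,0,-8,0,0,0],[0,0,-12,0,0,0],[0,0,-12,0,0,0],[0,0,-12,0,0,0]]'
python3 - <<'E'
from h import *
snap('wrist','pics/w5.png')
i=cv2.imread('pics/w5.png')[140:340,240:520];cv2.imwrite('pics/w5c.png',cv2.resize(i,None,fx=2.8,fy=2.8))
p,_=dockfit();R=np.array([[np.cos(p[2]),-np.sin(p[2])],[np.sin(p[2]),np.cos(p[2])]])
for x in(-50,-40):print(x,(w2px('pics/w5.png',[*(p[:2]+R@np.array([x,20])/1000),.055])-[240,140])*2.8)
E
```

```text
time_s: 31.9
ee_pos: [0.453, 0.0243, 0.3921]
eef_rot: [3.141, 0.002, 2.854]
force: [0.2, 0.1, -1.1]
grip_width: 0.0007
grip_force: 0.0
-50 [258.58334734 215.24640061]
-40 [294.08618145 215.28906109]
```

View pics/w5c.png

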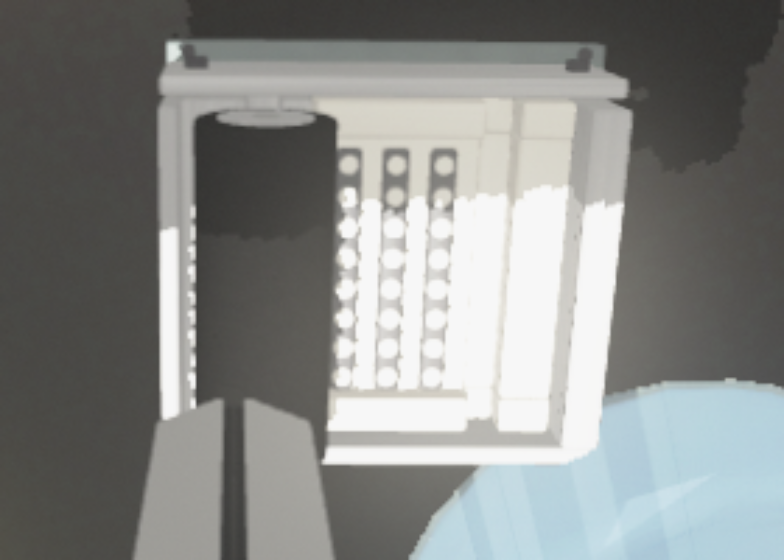

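```bash
python3 -m jog '[[0,0,0,0,0,0],[0,0,0,0,0,0],[0,0,0,0,0,0],[0,0,0,0,0,0],[0,0,0,0,0,0],[0,0,0,0,0,0]]' >/dev/null; python3 -c "
from station import ctrl;print(ctrl.hand_in())"
```

```text
the job is handed in; nothing more can be done
None
```

I rolled the roller over all three cap rows to the far stop, then back into its groove, and handed in. I judged the rows home from force (12–24 N over the rows) and height readings. On the first stroke, leaving the groove, the reading touched 34.7 N vertical (about 37 N with sideways force), so the 35 N glass limit may have been passed, and the roller slipped back to its groove once before I restarted.

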